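# Shim the rocking balance

## Robot

A 6-joint arm with a two-finger parallel gripper is mounted at the origin on a cart in front of the work surface, level with it; the furniture and walls round the work are solid. World frame = base frame: x ahead of the robot, y to its left, z up, the work surface at z = 0. Lengths are in mm, angles in rad, forces in N, time in s.
With the tool pointing down it reaches from about 375 to 825 mm from the base axis. Payload 5.5 kg.
Tool frame: the origin (TCP) lies midway between the tips of the shut fingers; the grasp point (between the pads) lies r.hold_point_z behind it (r.hold_point_z is the distance from the TCP to the grasp point, in mm); z points along the fingers, y is the line along which they close (so a half turn about z gives the same grasp; the last joint's range is limited). The gripper opens to 85 mm and grips with 20 to 120 N. Pads are 22 mm wide; open, the fingers measure 114 mm over their backs; the gripper's body (76 mm by 85 mm) begins 54 mm behind the grasp point. The pads swing forward as they close: fully open they stand 13 mm farther back than shut.
Start: joints at [1.103, 0.314, -0.047, 1.21, 0, 1.571], TCP at [270.55, 535.534, 195.899] pointing down, gripper open.
Joint ranges: [-2.67, 2.67], [-0.69, 1.73], [-1.03, 1.25], [-2.08, 2.16], [-1.42, 1.45], [-3.14, 3.14]. Speed limits (rad/s): [2.39, 2.39, 3.01, 3.14, 3.14, 3.14].

## Interface

Orientations are given as a unit quaternion [x, y, z, w].
In Python, from station import r gives the robot as it stands. The module is installed in compiled form; this text tells all that it offers.
- The arm moves only by the shell command python3 -m crank 'ROWS' [FORCE]. ROWS is JSON, a list of rows, each a list of 3 entries, a list of its own where there are three numbers: the gripper's target within -1 to 1 (fully open at 1, half-way at 0, shut at -1), then the shift along the tool's x, y, z in mm, then the turn about the tool's z in degrees. In form: [[claw, [x, y, z], spin], ...]. A call has 1 to 12 rows; each row shifts and turns the commanded pose from where the row before left it, along the tool's axes as they then stand; what a row does not reach is not made up. A row lasts 1/10 s, in which the tool goes at most 50 mm and 8.59 degrees, less where a joint would pass 70% of its speed; a pose out of reach is approached as far as the arm can. A call is refused whole if a number of a shift passes 50 or a number of a turn 8.59, either way. A call with a gripper value outside its range is refused whole. The fingers move at their own pace and stop on an object; FORCE is the grip in N (left out, the last holds). Time passes only in rows, so rows that do not move let the fingers close. It gives the time, the measured TCP pose, the force, the opening and the grip force at its end, in the units of the state.
- r.state(): the state, without advancing time (a new reading comes with each control period).
- r.read_camera(name): name is "side" or "top" or "wrist"; returns (picture, depth): 400x640x3 uint8, red, green, blue; 400x640 float32, mm along the optical axis (not along the pixel's ray), 0 where there is no reading.
- r.get_calibration(name): a dict with "fx", "fy", "cx", "cy" (pixels), "dist" ([k1, k2, p1, p2, k3] as OpenCV has them; the pictures are not rectified), "rvec" (rotation vector, rad) and "tvec" (3), from world to camera coordinates, as OpenCV has them. Camera axes: x right, y down, z forward; pixel columns grow to the right and rows downward; lengths in mm; the calibration is good to about 2 mm. A picture is of the moment at which its call begins: read the wrist's pose just before it. get_calibration takes no time and is no camera call; for the wrist camera it gives the pose at the moment of the call.
- r.sign_off(): hands the job in; it is judged then, once.
The state is a dict: "time": time; "joint_pos": joint angles; "joint_vel": joint speeds; "effort": joint torques, N m; "ee_pos": TCP position; "tool_rot": TCP orientation; "wrist_force": force on the tool from outside, world axes, zero at the start; "ft_torque": the same for the moment, N m; "finger_gap": finger opening in mm; "grasp_force": force on a finger pad.
Only numpy, scipy, OpenCV 4.12 (cv2) and the standard library are available. Lean on these libraries where they do the work, as an engineer would, in place of code of your own. Each camera call takes 0.05 s, during which the arm holds its last target. There are 200 camera calls.

## Task

The bench balance rocks because its front left foot is too short. Without grasping or lifting anything, push the grey wedge thin end first under that foot with the fingertips and stop when it is snug, so that the balance stays level and is not shoved out of its place. Then press down with the fingertips on the top of that corner to check that it no longer rocks, and leave the wedge in place; disturb nothing else.

Things in the scene. Friction and masses are not known exactly. Their poses are not given: they have to be found in the camera images.
- balance: White bench balance, grey top, round steel pan (top at 71 mm), 210 (x) x 200 (y) mm, 3 kg, loose. Origin: centre of footprint on the couch; x to its rear, y to its left, z up; display faces the robot. Housing 24 to 60 mm up. Feet 20 mm across, 80 mm before/behind and 75 mm beside the middle. It stands level on three feet; 5 N or more on the front left corner tips it 0.07 rad.
- short_foot (a point): Centre of the underside of the short front left foot (20 mm diameter), 8 mm above the couch while the balance stands level; it is 25 mm inside the left and front faces of the housing. Axes as the balance.
- corner_top (a point): Spot on the flat top of the housing, straight above the short foot, 60 mm above the couch: press here (within 30 mm). Axes as the balance.
- wedge: Grey wedge, flat on the couch left of the balance, 100 x 44 mm, 80 g. Origin: middle of underside; x to the thin end, z up. Ramp 3 mm high at the thin end, 15 mm at the rear, closed by an upright plate 50 wide, 8 thick, 30 tall. Slides with under 1.5 N; meets the foot with its tip about 32 mm past the foot's centre and jams within 5 mm (4 N); over about 7 N the balance slides away.
- wedge_tip (a point): Middle of the thin end of the wedge, at couch height. Axes as the wedge.
- push_plate (a point): Middle of the outer face of the upright push plate at the wedge's rear, 15 mm above the underside. Axes as the wedge.
- vial_a: Glass vial, 22 mm diameter, 47 mm tall, bystander. Origin at its foot.
- vial_b: Second glass vial of the same size, bystander. Origin at its foot.
- plasters: Small cardboard box 50 x 82 x 36 mm in front of the balance, bystander. Origin at the centre of its underside.
- dropper: Brown dropper bottle, 33 mm diameter, 102 mm tall, bystander. Origin at its foot.
- needles: Cardboard box 58 x 106 x 43 mm at the front right, bystander. Origin at the centre of its underside.
There are look-alikes about, which are no part of the job. Leave any green or yellow look-alike of the wedge alone.

How it is judged:
By the outcome, as a careful person would: the job done as asked, in the order asked, and still so for the second after the job is handed in, with the robot touching nothing.
It also fails if it takes over 54 s, if anything falls off the work surface, if the arm or the gripper's body presses on something with over 40 N, if the wrist force passes 120 N, or if a joint passes its speed limit or range.

## Working session

There is one attempt and no reset: what is moved stays moved. The work goes in short steps, Python scripts to look and compute and a shell command to move; the robot and the scene stay as the last step left them, time stands still between calls to the robot, and variables do not carry over. Pictures are saved under pics/ and viewed, at most 10 in all, crops included, and the job is handed in when it is done.

```bash
mkdir -p pics; cat > h.py <<'E'
import numpy as np, cv2
from station import r
def cal(n):
    c=r.get_calibration(n);K=np.array([[c['fx'],0,c['cx']],[0,c['fy'],c['cy']],[0,0,1.]])
    return K,np.array(c['dist'],float),cv2.Rodrigues(np.array(c['rvec'],float))[0],np.array(c['tvec'],float).ravel()
def shot(n,f=None):
    C=cal(n);p,d=r.read_camera(n)
    if f: cv2.imwrite('pics/'+f,p[:,:,::-1]); 
    return C,p,d
def cloud(C,d):
    K,D,R,t=C;v,u=np.mgrid[:d.shape[0],:d.shape[1]]
    n=cv2.undistortPoints(np.stack([u,v],-1).reshape(-1,1,2).astype(float),K,D).reshape(-1,2)
    P=np.c_[n,np.ones(len(n))]*d.reshape(-1,1)
    W=(P-t)@R; W[d.ravel()<=0]=np.nan
    return W.reshape(*d.shape,3)
def onplane(C,px,z):
    K,D,R,t=C;n=cv2.undistortPoints(np.array(px,float).reshape(-1,1,2),K,D).reshape(-1,2)
    ray=np.c_[n,np.ones(len(n))]@R; o=-R.T@t
    return o+ray*((z-o[2])/ray[:,2])[:,None]
E
python3 - <<'E'
from h import *
for n in('top','side'):
    C,p,d=shot(n,n+'0.png'); np.savez('pics/'+n+'0.npz',p=p,d=d,K=C[0],D=C[1],R=C[2],t=C[3])
    print(n,(-C[2].T@C[3]).round(),(d>0).mean())
s=r.state();print(s['time'],s['ee_pos'],s['tool_rot'],s['finger_gap'],r.hold_point_z)
E
```

```text
top [ 513.   -8. 1639.] 0.995890625
side [ 285. -810.  828.] 0.9960546875
0.1 [270.31278564 535.04581437 195.13109788] [ 2.31769545e-01  9.72770440e-01 -7.23477513e-04 -1.62651563e-04] 85.62238915119545 18.700000000000003
```

View pics/top0.png

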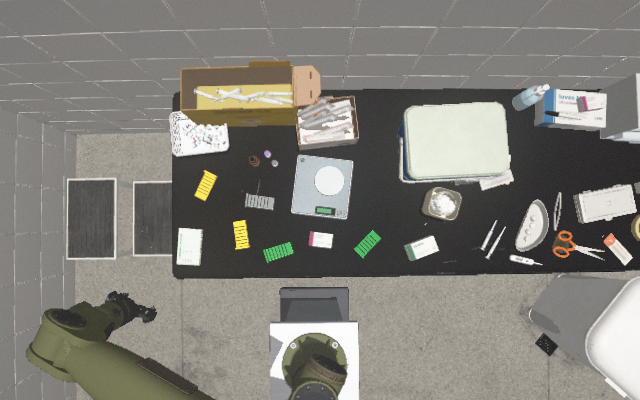

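View pics/side0.png

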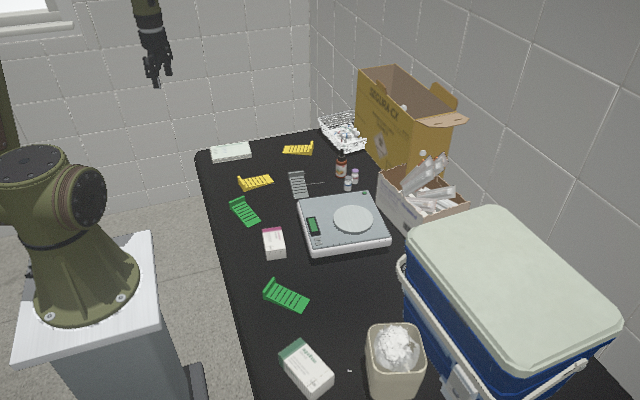

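The top view shows the balance at (322,187). Wedge candidates are grey (260,202), yellow (205,186) and (241,235), and green (278,252) and (368,243). The grey one at (260,202) matches the description. There is a thin object near (258,186), so I'll crop in closer.

```bash
python3 - <<'E'
from h import *
T=np.load('pics/top0.npz');S=np.load('pics/side0.npz')
a=cv2.resize(T['p'][145:265,190:360],None,fx=4,fy=4,interpolation=cv2.INTER_CUBIC)[:,:,::-1][:300]
b=cv2.resize(S['p'][150:265,270:400],None,fx=4,fy=4,interpolation=cv2.INTER_CUBIC)[:,:,::-1][:290]
im=np.zeros((590,680,3),np.uint8);im[:a.shape[0],:a.shape[1]]=a;im[300:300+b.shape[0],:b.shape[1]]=b
cv2.imwrite('pics/c1.png',im)
for n,Z in(('top',T),('side',S)):
    W=cloud([Z['K'],Z['D'],Z['R'],Z['t']],Z['d'])
    m=(W[...,2]>52)&(W[...,2]<66)&(W[...,0]>300)&(W[...,0]<750)&(abs(W[...,1])<200)
    # largest comp
    k,l,s,c=cv2.connectedComponentsWithStats(m.astype(np.uint8));i=1+np.argmax(s[1:,4])
    P=W[l==i];rc=cv2.minAreaRect(P[:,:2].astype(np.float32));print(n,'bal',rc,np.median(P[:,2]))
    if n=='top':
        for u,v in((246,201),(248,201),(260,202),(273,203),(258,186),(254,160),(268,154),(275,163)):print(u,v,W[v,u].round(1))
E
```

```text
top bal ((637.812255859375, -37.994842529296875), (197.18792724609375, 207.55023193359375), 82.35758209228516) 60.340277870359365
246 201 [589.3 232.   27.2]
248 201 [590.1 227.4   9.2]
260 202 [585.7 183.4  15.2]
273 203 [582.  137.6   4.7]
258 186 [644.3 191.7   3.3]
254 160 [729.3 196.3  75.3]
268 154 [753.2 149.8  52.2]
275 163 [721.3 125.6  49.1]
side bal ((635.5336303710938, -35.649139404296875), (200.27491760253906, 205.06784057617188), 82.79625701904297) 60.07739618746952
```

View pics/c1.png

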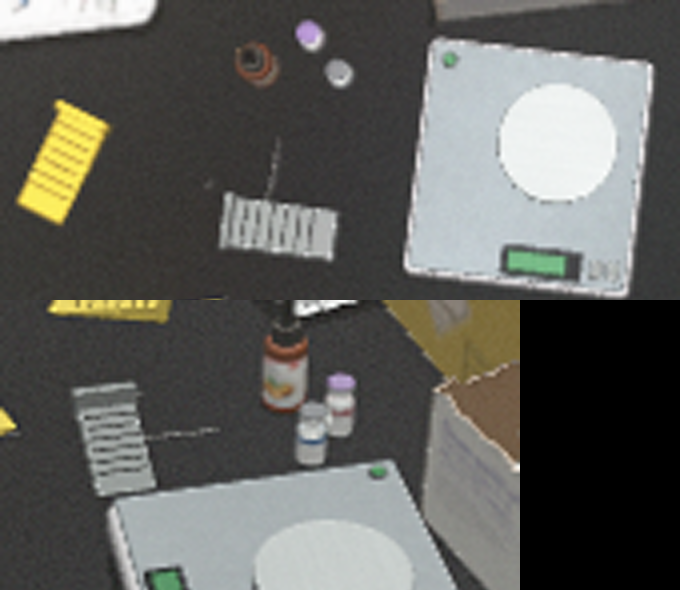

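The grey wedge has its plate at crop (228,222), so its tip points right towards the balance. A thin needle-like thing lies beside it. I'll move over it for a close view with the wrist camera.

```bash
python3 -m crank '[[-1,[0,0,0],8.5],[-1,[0,0,0],8.5],[-1,[0,0,0],8.5],[-1,[0,0,0],8.5],[-1,[0,0,0],8.5],[-1,[0,0,0],8.5],[-1,[0,0,0],8.5],[-1,[0,0,0],8.5]]'
python3 -m crank '[[-1,[-28,38,0],0],[-1,[-28,38,0],0],[-1,[-28,38,0],0],[-1,[-28,38,0],0],[-1,[-28,38,0],0],[-1,[-28,38,0],0],[-1,[-28,38,0],0],[-1,[-28,38,0],0],[-1,[-28,38,0],0],[-1,[0,0,0],0],[-1,[0,0,0],0]]'
python3 - <<'E'
from h import *
C,p,d=shot('wrist','w1.png');np.savez('pics/w1.npz',p=p,d=d,K=C[0],D=C[1],R=C[2],t=C[3]);print((-C[2].T@C[3]).round(1),C[2].round(2))
s=r.state();print(s['wrist_force'],s['joint_pos'])
E
```

```text
time: 0.9
ee_pos: [270.4, 535.2, 195.4]
tool_rot: [0.738, 0.675, -0.0, 0.0]
wrist_force: [-0.5, 0.3, 0.1]
finger_gap: -0.2
grasp_force: 0.0
time: 2.0
ee_pos: [590.5, 254.7, 195.0]
tool_rot: [0.737, 0.676, -0.001, -0.0]
wrist_force: [-0.2, 0.3, 0.3]
finger_gap: -0.0
grasp_force: 0.0
[597.  330.3 373.3] [[ 1.   -0.09 -0.  ]
 [-0.08 -0.95  0.29]
 [-0.03 -0.29 -0.96]]
[-0.52568642 -0.1084878  -0.24385211] [4.08681059e-01 3.97247716e-01 6.95445377e-02 1.24460625e+00
 4.81777214e-04 2.06401769e+00]
```

View pics/w1.png

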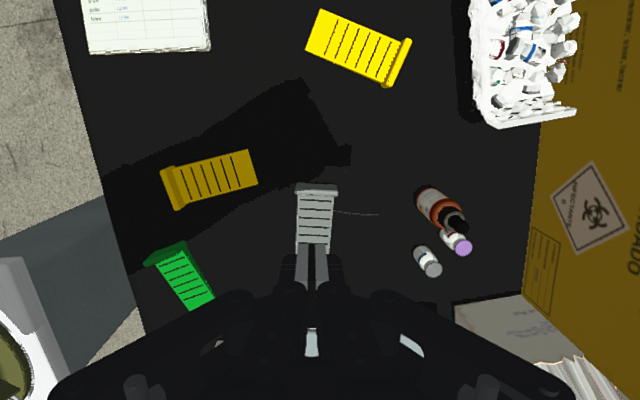

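The wrist view shows the grey wedge with its plate at (317,190), and its tip is hidden behind the fingers at about (315,250). A thread runs right from (338,211). I'll shift towards −y so that the tip and the balance edge are both in view, above the balance height.

```bash
python3 -m crank '[[-1,[-45,0,-12],0],[-1,[-45,0,-12],0],[-1,[-45,0,-12],0],[-1,[0,0,0],0],[-1,[0,0,0],0],[-1,[0,0,0],0]]'
python3 - <<'E'
from h import *
C,p,d=shot('wrist','w2.png');np.savez('pics/w2.npz',p=p,d=d,K=C[0],D=C[1],R=C[2],t=C[3])
for n in('w1','w2','top0'):
    Z=np.load(f'pics/{n}.npz');W=cloud([Z['K'],Z['D'],Z['R'],Z['t']],Z['d']);p=Z['p'].astype(int)
    grey=(p.max(-1)-p.min(-1)<25)&(p.mean(-1)>70)
    reg=(W[...,0]>540)&(W[...,0]<640)&(W[...,1]>105)&(W[...,1]<260)
    fl=np.median(W[reg&~grey&(W[...,2]<8)],0);print(n,'floor z',fl.round(1))
    m=reg&(W[...,2]>1)&(W[...,2]<36)&grey
    k,l,s,c=cv2.connectedComponentsWithStats(m.astype(np.uint8));i=1+np.argmax(s[1:,4]);P=W[l==i]
    print(len(P),cv2.minAreaRect(P[:,:2].astype(np.float32)),P.min(0).round(1),P.max(0).round(1))
    m=(W[...,2]>54)&(W[...,2]<65)&(W[...,0]>500)&(W[...,0]<760)&(W[...,1]>-160)&(W[...,1]<120)&(p.mean(-1)>90)
    k,l,s,c=cv2.connectedComponentsWithStats(m.astype(np.uint8));i=1+np.argmax(s[1:,4]);P=W[l==i]
    print('bal',len(P),cv2.minAreaRect(P[:,:2].astype(np.float32)),np.median(P[:,2]))
E
```

```text
time: 2.65
ee_pos: [578.4, 122.9, 231.6]
tool_rot: [0.735, 0.678, 0.0, -0.0]
wrist_force: [-0.1, 0.8, -0.1]
finger_gap: -0.3
grasp_force: 0.0
w1 floor z [ 6.091e+02  2.082e+02 -2.000e-01]
1820 ((589.231201171875, 193.30816650390625), (93.41069030761719, 48.25421142578125), 84.23551177978516) [560.6 145.8   1. ] [617.6 240.9  32.1]
bal 263 ((572.9346923828125, 52.28643035888672), (37.47896194458008, 16.24880027770996), 84.05278778076172) 60.24439953977243
w2 floor z [ 5.936e+02  1.803e+02 -1.000e-01]
2776 ((587.8335571289062, 190.54925537109375), (99.35450744628906, 49.34067153930664), 81.91936492919922) [559.6 139.8   1.5] [618.6 242.8  32.2]
bal 8347 ((639.9205322265625, -1.0704498291015625), (124.67800903320312, 198.96499633789062), 82.55963897705078) 60.13210186389053
top0 floor z [ 5.929e+02  1.741e+02 -2.000e-01]
354 ((586.9515380859375, 185.5697021484375), (102.93084716796875, 48.51551055908203), 80.43160247802734) [556.8 133.9   1. ] [618.3 235.6  33.7]
bal 2036 ((637.328369140625, -38.18108367919922), (196.6066436767578, 206.4884033203125), 82.3247299194336) 60.27860843034669
```

View pics/w2.png

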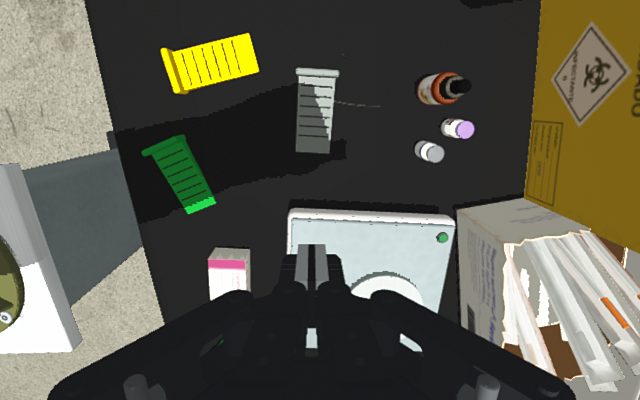

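w2 shows the wedge with its plate at (317,72) and thin end at (313,152). The balance's left edge runs from (288,212) to (455,217), and its front-left corner is near (289,212). Next I'll fit lines to both in this same view.

```bash
cat > fit.py <<'E'
from h import *
def fit(Z,cam,pr=True):
    W=cloud([Z['K'],Z['D'],Z['R'],Z['t']],Z['d']);p=Z['p'].astype(int)
    # balance: left edge, front edge
    m=(W[...,2]>55)&(W[...,2]<64)&(W[...,0]>500)&(W[...,0]<760)&(W[...,1]>-160)&(W[...,1]<130)&(p.mean(-1)>90)
    k,l,s,c=cv2.connectedComponentsWithStats(m.astype(np.uint8));P=W[l==1+np.argmax(s[1:,4])]
    a=np.deg2rad(-7.5)
    for _ in range(3):
        R=np.array([[np.cos(a),-np.sin(a)],[np.sin(a),np.cos(a)]]);Q=P[:,:2]@R
        lo=Q[:,0].min();b=np.arange(lo+15,lo+180,3)
        e=np.array([[x,np.percentile(Q[abs(Q[:,0]-x)<2,1],99)] for x in b if (abs(Q[:,0]-x)<2).sum()>15])
        sl=np.polyfit(e[:,0],e[:,1],1)[0];a+=np.arctan(sl)
    R=np.array([[np.cos(a),-np.sin(a)],[np.sin(a),np.cos(a)]]);Q=P[:,:2]@R
    ly=np.median([np.percentile(Q[abs(Q[:,0]-x)<2,1],99.) for x in b if (abs(Q[:,0]-x)<2).sum()>15])
    fx=np.median([np.percentile(Q[abs(Q[:,1]-y)<2,0],1) for y in np.arange(ly-40,ly-12,3) if (abs(Q[:,1]-y)<2).sum()>8])
    foot=R@[fx+25,ly-25]
    if pr:print('bal yaw',np.rad2deg(a).round(2),'foot',foot.round(1),'corner',(R@[fx,ly]).round(1))
    # wedge
    grey=(p.max(-1)-p.min(-1)<25)&(p.mean(-1)>55)
    m=(W[...,0]>530)&(W[...,0]<650)&(W[...,1]>75)&(W[...,1]<260)&(W[...,2]>1.2)&(W[...,2]<36)&grey
    k,l,s,c=cv2.connectedComponentsWithStats(m.astype(np.uint8));P=W[l==1+np.argmax(s[1:,4])]
    rp=P[P[:,2]<18];th=np.deg2rad(-97)
    for _ in range(4):
        u=np.array([np.cos(th),np.sin(th)]);n=np.array([-u[1],u[0]])
        A=rp[:,:2]@u;B=rp[:,:2]@n;e=[]
        for x in np.arange(A.max()-80,A.max()-4,4):
            k=abs(A-x)<3
            if k.sum()>10:e.append([x,*np.percentile(B[k],[2,98])])
        e=np.array(e);s1=np.polyfit(e[:,0],e[:,1],1)[0];s2=np.polyfit(e[:,0],e[:,2],1)[0];th+=np.arctan((s1+s2)/2)
    u=np.array([np.cos(th),np.sin(th)]);n=np.array([-u[1],u[0]])
    mid=np.median((e[:,1]+e[:,2])/2);tip=np.percentile(rp[:,:2]@u,99.7);back=np.percentile(P[:,:2]@u,.5)
    if pr:
        print('wedge dir',np.rad2deg(th).round(2),'slopes',np.rad2deg([s1,s2]).round(2),'width',np.median(e[:,2]-e[:,1]).round(1),'len',(tip-back).round(1),'tip',(u*tip+n*mid).round(1),'plate',(u*back+n*mid).round(1))
        print('foot past tip along',((foot@u)-tip).round(1),'foot lateral of axis (n)',(foot@n-mid).round(1),'n',n.round(3))
E
python3 - <<'E'
from fit import *
for n in('w2','top0','side0'):
    print(n);fit(np.load(f'pics/{n}.npz'),n)
E
```

```text
w2
bal yaw -7.6 foot [573.1  44.5] corner [551.7  72.6]
wedge dir -98.19 slopes [ 0.22 -0.22] width 42.6 len 98.8 tip [580.5 141.7] plate [594.6 239.5]
foot past tip along 97.2 foot lateral of axis (n) 6.5 n [ 0.99  -0.142]
top0
bal yaw -7.11 foot [574.3  37.4] corner [552.6  65.3]
wedge dir -85.32 slopes [-7.27  5.57] width 44.4 len 113.1 tip [594.1 124.9] plate [584.9 237.6]
foot past tip along 85.6 foot lateral of axis (n) -26.9 n [0.997 0.082]
side0
bal yaw -6.83 foot [574.7  38.4] corner [552.8  66.2]
wedge dir -99.09 slopes [ 2.   -3.58] width 40.5 len 103.5 tip [583.1 137.1] plate [599.5 239.3]
foot past tip along 98.8 foot lateral of axis (n) 7.3 n [ 0.987 -0.158]
```

```bash
python3 - <<'E'
from fit import *
Z=np.load('pics/w2.npz');C=[Z[k] for k in'KDRt'];g=Z['p'].mean(-1)
W=cloud(C,Z['d'])
for v in(225,235,245,255):
    print(v,g[v,282:296].round().astype(int),W[v,284:294,2].round(),'edge px')
for px in((287,225),(287,240),(287,252)):print(px,onplane(C,[px],60).round(1))
Z=np.load('pics/top0.npz');C=[Z[k] for k in'KDRt'];W=cloud(C,Z['d']);m=abs(W[...,2]-60)<6
for v in range(160,216,6):
    u=np.where(m[v,280:370])[0]+280;print(v,u.min(),u.max(),W[v,u.min(),:2].round(1),W[v,u.max(),:2].round(1))
for u in range(300,350,8):
    v=np.where(m[140:230,u])[0]+140;print(u,v.min(),v.max(),W[v.min(),u,:2].round(1),W[v.max(),u,:2].round(1))
E
```

```text
225 [ 40  40  39  35  44 125 233 253 246 184 189 211 223 222] [-0.  0. -1.  1. 50. 51. 53. 59. 59. 60.] edge px
235 [ 40  39  39  35  57 145 240 254 246 174 203 224 223 221] [ 0.  1.  0.  0. 50. 52. 53. 58. 59. 61.] edge px
245 [ 41  40  39  36  77 183 249 250 230 167 158 223 224 224] [ 0. -0.  1. 47. 50. 53. 52. 59. 60. 61.] edge px
255 [42 41 40 36 29 33 19 18 17 19 18 17 16 17] [ -0.   0. 276. 275. 275. 275. 274. 276. 276. 276.] edge px
(287, 225) [[543.9  64.8  60. ]]
(287, 240) [[541.8  45.3  60. ]]
(287, 252) [[540.1  29.3  60. ]]
160 297 346 [729.9  47.6] [ 728.2 -124.6]
166 297 352 [708.6  47.7] [ 706.6 -145.3]
172 296 350 [688.   51.6] [ 684.9 -137.5]
178 296 350 [666.4  51.6] [ 664.1 -137.3]
184 295 349 [645.4  55.3] [ 643.4 -133.8]
190 294 349 [624.3  59. ] [ 622.3 -133.4]
196 295 347 [603.2  55.6] [ 601.2 -126. ]
202 293 347 [582.3  62.8] [ 580.1 -125.3]
208 292 347 [561.4  66.4] [ 559.4 -125.5]
214 309 345 [539.9   7.5] [ 538.5 -118.2]
300 155 212 [746.8  36.7] [547.1  38.7]
308 140 213 [800.9   8.2] [543.4  10.9]
316 140 215 [800.5 -20. ] [536.1 -16.9]
324 140 214 [799.6 -48.1] [539.3 -44.8]
332 143 217 [788.9 -76.2] [528.5 -72.6]
340 142 216 [ 791.1 -104.1] [ 531.6 -100.2]
348 161 203 [ 724.6 -131.6] [ 576.7 -129.1]
```

The outer rim puts the foot at about (567.5, 47), with yaw −7.6°. The wedge axis runs at −98.2° and passes within about 1 mm of the foot. The push to first contact is about 127 mm straight along the axis. I'll position the fingers behind the plate now.

```bash
python3 -m crank '[[-1,[0,0,0],3.6],[-1,[38,0,0],0],[-1,[39,0,0],0],[-1,[39,0,0],0],[-1,[38,0,0],0],[-1,[0,0,45],0],[-1,[0,0,45],0],[-1,[0,0,45],0],[-1,[0,0,45],0],[-1,[0,0,20],0],[-1,[0,0,0],0],[-1,[0,0,0],0]]'
python3 - <<'E'
from station import r
from scipy.spatial.transform import Rotation as R
s=r.state();print(s['ee_pos'],s['wrist_force'],R.from_quat(s['tool_rot']).as_matrix().round(3))
E
```

```text
time: 3.9
ee_pos: [601.0, 274.8, 31.8]
tool_rot: [0.756, 0.654, -0.0, -0.0]
wrist_force: [0.8, 0.2, 0.7]
finger_gap: -0.0
grasp_force: 0.0
[600.98314671 274.75961137  31.80569474] [0.79403132 0.21983076 0.68296645] [[ 0.145  0.99  -0.001]
 [ 0.99  -0.145 -0.   ]
 [-0.    -0.001 -1.   ]]
```

```bash
python3 -m crank '[[-1,[0,-1,12],0],[-1,[0,0,11],0],[-1,[0,0,0],0],[-1,[-10,0,0],0],[-1,[-10,0,0],0],[-1,[-7,0,0],0],[-1,[-7,0,0],0],[-1,[-8,0,0],0],[-1,[-8,0,0],0],[-1,[-8,0,0],0],[-1,[-8,0,0],0],[-1,[0,0,0],0]]'
python3 - <<'E'
from fit import *
C,p,d=shot('side','s1.png');Z=dict(p=p,d=d,K=C[0],D=C[1],R=C[2],t=C[3]);fit(Z,'side')
cv2.imwrite('pics/s1c.png',cv2.resize(p[150:265,250:400],None,fx=5,fy=5,interpolation=cv2.INTER_CUBIC)[:,:,::-1])
E
```

```text
time: 5.1
ee_pos: [590.5, 207.3, 8.8]
tool_rot: [0.757, 0.653, -0.0, 0.0]
wrist_force: [-0.1, 0.8, -0.3]
finger_gap: 0.1
grasp_force: 0.0
bal yaw -6.83 foot [572.5  39.2] corner [550.7  67. ]
wedge dir -103.16 slopes [-5.88  6.17] width 42.4 len 99.0 tip [574.6 141. ] plate [597.2 237.4]
foot past tip along 99.6 foot lateral of axis (n) 21.1 n [ 0.974 -0.228]
```

View pics/s1c.png

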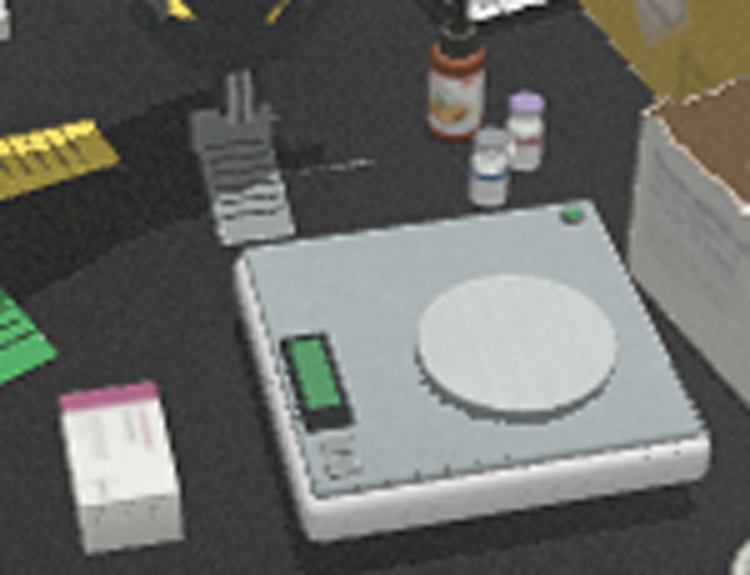

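The crop shows the wedge apparently unmoved, with its plate at side px (289,173), although the TCP reads y=207. I'll check that before pushing on.

```bash
python3 - <<'E'
from fit import *
s=r.state();print(s['time'],s['ee_pos'],s['wrist_force'])
C,p,d=shot('side','s2.png');S=np.load('pics/side0.npz')
K,D,R,t=C
for P in(s['ee_pos'],s['ee_pos']+np.array([0,0,40]),[594.6,239.5,15],[580.5,141.7,0]):
    print(P,cv2.projectPoints(np.array([P],float),cv2.Rodrigues(R)[0],t,K,D)[0].ravel().round(1))
f=lambda q:cv2.resize(q[160:215,270:340],None,fx=5,fy=5,interpolation=cv2.INTER_CUBIC)[:,:,::-1]
c2,p2,d2=shot('top');T=np.load('pics/top0.npz')
g=lambda q:cv2.resize(q[170:230,220:300],None,fx=5,fy=5,interpolation=cv2.INTER_CUBIC)[:,:,::-1][:275,:350]
cv2.imwrite('pics/cmp.png',np.vstack([np.hstack([f(S['p']),f(p)]),np.hstack([g(T['p']),g(p2)])]))
E
```

```text
5.15 [590.74921769 207.9486258    8.94391258] [0.35543519 0.62139685 0.98352782]
[590.74921769 207.9486258    8.94391258] [297.7 182.1]
[590.74921769 207.9486258   48.94391258] [297.3 171.6]
[594.6, 239.5, 15] [295.7 174.5]
[580.5, 141.7, 0] [301.3 198.1]
```

View pics/cmp.png

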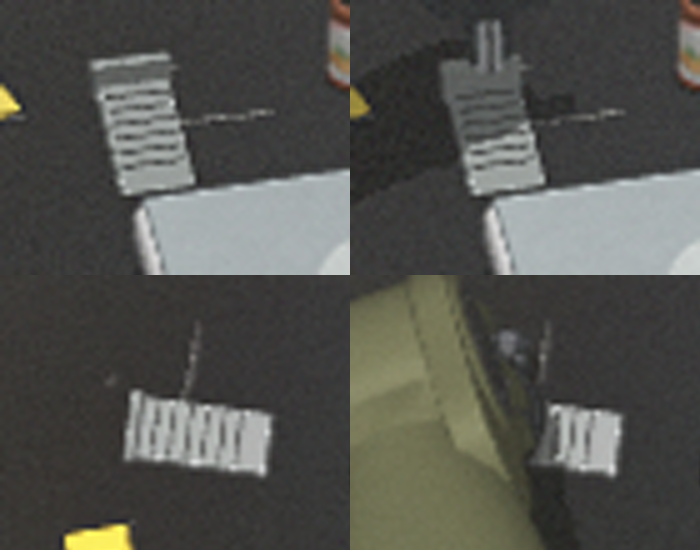

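```bash
python3 - <<'E'
from fit import *
s=r.state()
C,p,d=shot('side');W=cloud(C,d)
for v in range(162,184,2):print(v,W[v,298].round(1),W[v,294].round(1),p[v,298])
C,p,d=shot('wrist','w3.png');np.savez('pics/w3.npz',p=p,d=d,K=C[0],D=C[1],R=C[2],t=C[3])
print(cv2.projectPoints(np.array([s['ee_pos']]),cv2.Rodrigues(C[2])[0],C[3],C[0],C[1])[0])
E
```

```text
162 [592.6 203.3  86.8] [578.7 197.9  93.7] [42 44 49]
164 [591.8 201.6  80.9] [577.7 195.4  88.5] [93 95 95]
166 [591.  199.7  75.2] [579.4 202.1  76.3] [79 82 82]
168 [590.6 198.9  68.5] [580.3 206.   66.2] [79 81 82]
170 [588.9 194.1  64.9] [579.6 204.3  60.2] [79 82 82]
172 [590.  198.3  54.4] [578.6 201.7  54.9] [75 77 78]
174 [599.5 230.4  22.2] [586.5 230.1  25.7] [73 76 73]
176 [600.1 233.2  12.3] [586.8 231.9  16.6] [94 95 93]
178 [595.9 220.   15. ] [585.6 228.7  11.5] [71 72 69]
180 [594.4 215.9  10.6] [581.6 215.8  14. ] [91 94 94]
182 [591.9 208.3   9. ] [579.6 209.7  11.2] [94 98 95]
[[[311.9649565  234.61769441]]]
```

View pics/w3.png

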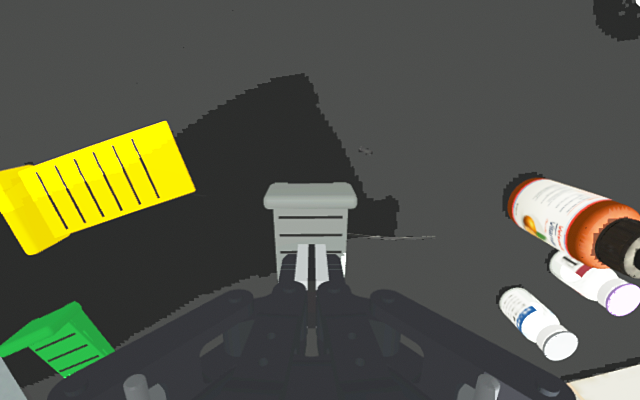

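w3 shows the fingers hovering above the ramp (tips near (312,248)) and the wedge untouched. The plate at (310,195) lies behind the fingers, so the real tip height differs from what I took it to be. I'll measure it.

```bash
python3 - <<'E'
from fit import *
from scipy.spatial.transform import Rotation as Ro
s=r.state();print(s['ee_pos'],s['joint_pos'],s['finger_gap'])
for n in('w1','w2','w3'):
    Z=np.load(f'pics/{n}.npz');C=[Z[k] for k in'KDRt'];W=cloud(C,Z['d'])
    print(n,'cam',(-C[2].T@C[3]).round(1),'floor',np.nanmedian(W[10:150,300:420,2]).round(1))
    for v in range(236,300,6):print(v,[(W[v,u].round(0),int(Z['d'][v,u])) for u in(304,322)])
E
```

```text
[590.92231697 208.82293685   8.9186646 ] [ 3.39596307e-01  4.91604991e-01 -2.32515838e-01  8.46482805e-01
  1.55176565e-04  2.05668603e+00] -0.08282308358553682
w1 cam [597.  330.3 373.3] floor 0.1
236 [(array([573., 174.,   7.]), 396), (array([596., 172.,   7.]), 396)]
242 [(array([573., 165.,   7.]), 399), (array([596., 163.,   6.]), 400)]
248 [(array([588., 267., 239.]), 146), (array([596., 267., 240.]), 145)]
254 [(array([588., 267., 246.]), 140), (array([596., 266., 246.]), 140)]
260 [(array([588., 267., 252.]), 134), (array([596., 266., 252.]), 134)]
266 [(array([588., 267., 257.]), 129), (array([596., 267., 258.]), 129)]
272 [(array([588., 267., 261.]), 125), (array([596., 267., 262.]), 125)]
278 [(array([588., 267., 266.]), 121), (array([595., 266., 266.]), 120)]
284 [(array([588., 265., 268.]), 119), (array([595., 267., 272.]), 115)]
290 [(array([589., 268., 277.]), 110), (array([595., 267., 276.]), 111)]
296 [(array([589., 268., 279.]), 108), (array([595., 267., 280.]), 107)]
w2 cam [584.4 198.4 409.9] floor -0.0
236 [(array([563.,  49.,  61.]), 378), (array([585.,  48.,  6
[... 877 characters left out ...]
  12.]), 191), (array([596., 203.,  10.]), 192)]
248 [(array([589., 222.,  54.]), 145), (array([597., 220.,  53.]), 147)]
254 [(array([589., 221.,  60.]), 139), (array([597., 220.,  60.]), 140)]
260 [(array([589., 221.,  65.]), 135), (array([597., 220.,  66.]), 135)]
266 [(array([589., 221.,  70.]), 130), (array([597., 220.,  70.]), 130)]
272 [(array([nan, nan, nan]), 0), (array([597., 220.,  76.]), 125)]
278 [(array([590., 221.,  80.]), 120), (array([596., 220.,  80.]), 120)]
284 [(array([589., 220.,  82.]), 119), (array([596., 221.,  86.]), 114)]
290 [(array([590., 221.,  89.]), 112), (array([596., 221.,  89.]), 112)]
296 [(array([590., 222.,  93.]), 108), (array([596., 221.,  94.]), 107)]
```

The depth from both cameras agrees: the real fingertips end about 42 mm short of the reported TCP (tip z≈51 when ee z=9), so the fingers passed over the wedge without touching it. I'll correct for this by backing off behind the plate and descending about 38 mm more, checking force and depth.

```bash
python3 -m crank '[[-1,[34,0,0],0],[-1,[34,0,0],0],[-1,[0,0,0],0],[-1,[0,0,10],0],[-1,[0,0,10],0],[-1,[0,0,9],0],[-1,[0,0,5],0],[-1,[0,0,0],0],[-1,[0,0,0],0]]'
python3 - <<'E'
from fit import *
s=r.state();print(s['ee_pos'],s['wrist_force'])
C,p,d=shot('wrist');np.savez('pics/w4.npz',p=p,d=d,K=C[0],D=C[1],R=C[2],t=C[3]);W=cloud(C,d)
for v in range(225,270,3):print(v,W[v,304].round(0),W[v,322].round(0))
C,p,d=shot('side');W=cloud(C,d)
m=(W[...,0]>570)&(W[...,0]<625)&(W[...,1]>250)&(W[...,1]<292)&(W[...,2]>2)&(W[...,2]<50);P=W[m];print('side lowest',len(P),P[np.argsort(P[:,2])[:5]].round(0))
E
```

```text
time: 6.25
ee_pos: [600.8, 275.3, -25.2]
tool_rot: [0.757, 0.653, -0.0, -0.0]
wrist_force: [-0.2, 0.1, -0.1]
finger_gap: 0.0
grasp_force: 0.0
[600.77133102 275.30112721 -25.20805167] [-0.18086804  0.08952036 -0.10273712]
225 [599. 292.   0.] [608. 290.  -1.]
228 [599. 290.  -0.] [608. 289.  -1.]
231 [598. 288.   0.] [608. 287.  -0.]
234 [598. 287.  -0.] [608. 285.  -2.]
237 [598. 285.  -1.] [607. 283.  -1.]
240 [598. 283.  -0.] [607. 282.  -0.]
243 [597. 281.  -0.] [607. 281.   1.]
246 [599. 288.  18.] [607. 286.  16.]
249 [599. 288.  21.] [607. 286.  20.]
252 [599. 288.  24.] [607. 286.  23.]
255 [599. 288.  27.] [607. 286.  26.]
258 [599. 288.  29.] [607. 287.  30.]
261 [599. 288.  32.] [607. 287.  32.]
264 [599. 287.  34.] [607. 287.  35.]
267 [599. 287.  37.] [607. 287.  37.]
side lowest 80 [[573. 286.   2.]
 [625. 278.   3.]
 [573. 262.   3.]
 [598. 267.  13.]
 [594. 267.  14.]]
```

The tip is now about 15 mm above the couch and touching nothing. I'll go down 7 mm more, then push.

```bash
python3 -m crank '[[-1,[0,0,7],0],[-1,[0,0,0],0],[-1,[-10,0,0],0],[-1,[-8,0,0],0],[-1,[-5,0,0],0],[-1,[-5,0,0],0],[-1,[-8,0,0],0],[-1,[-8,0,0],0],[-1,[-8,0,0],0],[-1,[-8,0,0],0],[-1,[0,0,0],0],[-1,[0,0,0],0]]'
python3 - <<'E'
from fit import *
s=r.state();print(s['ee_pos'],s['wrist_force'])
for n in('wrist','side'):
    C,p,d=shot(n,'p1'+n+'.png');Z=dict(p=p,d=d,K=C[0],D=C[1],R=C[2],t=C[3]);print(n)
    try: fit(Z,n)
    except Exception as e: print(e)
S=np.load('pics/side0.npz');f=lambda q:cv2.resize(q[155:265,270:345],None,fx=5,fy=5,interpolation=cv2.INTER_CUBIC)[:,:,::-1]
cv2.imwrite('pics/p1.png',np.hstack([f(S['p']),f(p)]))
E
```

```text
time: 7.55
ee_pos: [591.9, 216.0, -32.1]
tool_rot: [0.757, 0.653, -0.0, -0.0]
wrist_force: [0.1, -0.0, 0.3]
finger_gap: -0.0
grasp_force: 0.0
[591.92394176 216.00176381 -32.10913301] [ 0.0866069  -0.02851916  0.26828166]
wrist
attempt to get argmax of an empty sequence
side
bal yaw -6.98 foot [573.5  38.7] corner [551.7  66.5]
wedge dir -102.4 slopes [ 3.42 -3.38] width 41.5 len 107.1 tip [571.  107.3] plate [594.  211.9]
foot past tip along 66.5 foot lateral of axis (n) 17.2 n [ 0.977 -0.215]
```

View pics/p1.png

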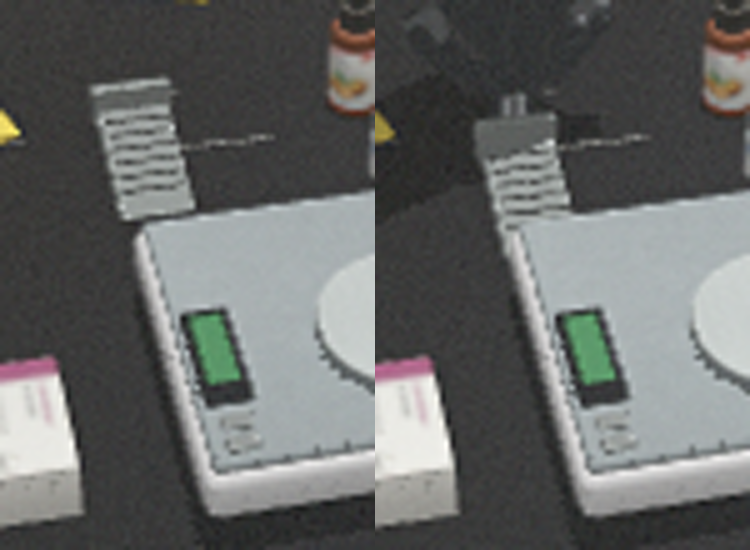

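The push works: the wedge moved about 35 mm straight, with its plate now at (515,135) in the right-hand crop, and the balance hasn't moved. Next I'll push 60 mm more.

```bash
python3 -m crank '[[-1,[-6,0,0],0],[-1,[-6,0,0],0],[-1,[-6,0,0],0],[-1,[-6,0,0],0],[-1,[-6,0,0],0],[-1,[-6,0,0],0],[-1,[-6,0,0],0],[-1,[-6,0,0],0],[-1,[-6,0,0],0],[-1,[-6,0,0],0],[-1,[0,0,0],0],[-1,[0,0,0],0]]'
python3 - <<'E'
from fit import *
C,p,d=shot('wrist','w5.png');W=cloud(C,d);s=r.state();print(s['ee_pos'],s['wrist_force'])
m=(W[...,2]>24)&(W[...,2]<34)&(W[...,1]>s['ee_pos'][1]-30)&(W[...,1]<s['ee_pos'][1]+8)&(abs(W[...,0]-s['ee_pos'][0])<40)
P=W[m];print(len(P),cv2.minAreaRect(P[:,:2].astype(np.float32)),P.min(0).round(1),P.max(0).round(1))
E
```

```text
time: 8.85
ee_pos: [583.2, 156.8, -32.1]
tool_rot: [0.757, 0.653, -0.0, 0.0]
wrist_force: [0.7, 0.6, 0.2]
finger_gap: 0.2
grasp_force: 0.0
[583.23167673 156.96403358 -32.11125858] [-0.08525963 -0.27079917  0.26066597]
187 ((587.1069946289062, 163.75050354003906), (1.7455203533172607, 21.06622314453125), 84.03490447998047) [576.6 162.1  24. ] [597.5 164.8  33.9]
```

View pics/w5.png

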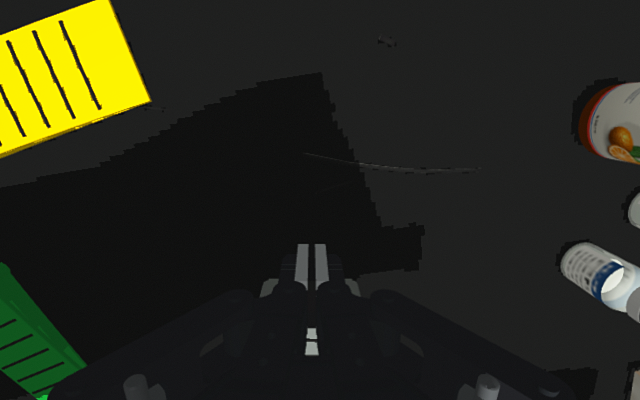

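w5 shows the fingers at (312,260) centred on the plate, whose ends peek out at (268,288) and (352,288). The push is straight, and contact should come after about 33 mm more.

```bash
python3 -m crank '[[-1,[-5,0,0],0],[-1,[-5,0,0],0],[-1,[-5,0,0],0],[-1,[-4,0,0],0],[-1,[-3,0,0],0],[-1,[-3,0,0],0],[-1,[0,0,0],0]]'
cat > m.py <<'E'
from fit import *
F=[];
for i in range(2):
    s=r.state();F.append(s['wrist_force'])
    C,p,d=shot('side')
s=r.state();F.append(s['wrist_force']);print('t',s['time'],s['ee_pos'].round(1) if hasattr(s['ee_pos'],'round') else s['ee_pos'],'F',np.mean(F,0).round(2))
W=cloud(C,d);m=(W[...,2]>55)&(W[...,2]<64)&(W[...,0]>500)&(W[...,0]<760)&(W[...,1]>-160)&(W[...,1]<130)&(p.mean(-1)>90)
k,l,st,c=cv2.connectedComponentsWithStats(m.astype(np.uint8));P=W[l==1+np.argmax(st[1:,4])]
a=np.linalg.lstsq(np.c_[P[:,:2]-P[:,:2].mean(0),np.ones(len(P))],P[:,2],rcond=None)[0]
print('bal',[np.round(q,1) for q in cv2.minAreaRect(P[:,:2].astype(np.float32))],'tilt',a.round(4))
m=(W[...,0]>540)&(W[...,0]<620)&(W[...,1]>85)&(W[...,1]<150)&(W[...,2]>5)&(W[...,2]<34);P=W[m]
if len(P)>10:print('plate top',len(P),P[P[:,2]>20].mean(0).round(1),'max z',P[:,2].max().round(1))
E
python3 m.py
```

```text
time: 9.6
ee_pos: [579.4, 131.8, -32.1]
tool_rot: [0.757, 0.653, -0.0, 0.0]
wrist_force: [-0.0, -0.3, 0.1]
finger_gap: 0.0
grasp_force: 0.0
t 9.7 [579.5 132.1 -32.1] F [-0.12 -0.08  0.32]
bal [array([634.9, -35.6]), array([196.3, 202.6]), np.float64(82.5)] tilt [6.00000e-04 1.70000e-03 6.01055e+01]
plate top 108 [576.  118.4  27.6] max z 33.7
```

```bash
python3 -m crank '[[-1,[-2,0,0],0],[-1,[-2,0,0],0],[-1,[0,0,0],0],[-1,[0,0,0],0]]'; python3 m.py
```

```text
time: 10.1
ee_pos: [578.9, 128.2, -32.1]
tool_rot: [0.757, 0.653, -0.0, 0.0]
wrist_force: [0.9, -0.2, -0.5]
finger_gap: 0.2
grasp_force: 0.0
t 10.2 [579.  128.3 -32.1] F [ 0.06 -0.04 -0.04]
bal [array([634.4, -35.7]), array([193.6, 202.8]), np.float64(83.1)] tilt [1.1000e-03 1.0000e-03 6.0089e+01]
plate top 87 [575.3 114.6  28.2] max z 33.7
```

```bash
python3 -m crank '[[-1,[-1.5,0,0],0],[-1,[-1.5,0,0],0],[-1,[0,0,0],0],[-1,[0,0,0],0]]'; python3 m.py;  python3 -m crank '[[-1,[-1,0,0],0],[-1,[0,0,0],0],[-1,[0,0,0],0]]'; python3 m.py
```

```text
time: 10.6
ee_pos: [578.6, 125.8, -32.1]
tool_rot: [0.757, 0.653, 0.0, -0.0]
wrist_force: [1.3, 3.7, -0.9]
finger_gap: 0.1
grasp_force: 1.5
t 10.7 [578.6 125.8 -32.1] F [ 0.66  2.98 -0.71]
bal [array([636. , -34.9]), array([195.5, 200.9]), np.float64(82.9)] tilt [-1.00000e-04  1.80000e-03  6.00891e+01]
plate top 79 [573.4 112.2  29. ] max z 33.9
time: 11.0
ee_pos: [578.6, 125.2, -32.0]
tool_rot: [0.757, 0.654, 0.001, -0.001]
wrist_force: [0.4, 5.0, -1.6]
finger_gap: 0.2
grasp_force: 2.6
t 11.1 [578.6 125.2 -32. ] F [ 1.09  5.9  -1.69]
bal [array([635.3, -35.4]), array([196.1, 201. ]), np.float64(83.1)] tilt [5.00000e-04 1.30000e-03 6.00812e+01]
plate top 75 [573.7 112.   28.8] max z 33.7
```

About 5 N with no balance motion or tilt means it is snug. I'll back off, rise and go over the corner.

```bash
python3 -m crank '[[-1,[3,0,0],0],[-1,[12,0,0],0],[-1,[0,0,-40],0],[-1,[0,0,-40],0],[-1,[0,0,-30],0],[-1,[-31,0,0],0],[-1,[-31,0,0],0],[-1,[-31,0,0],0],[-1,[0,0,0],0],[-1,[0,0,25],0],[-1,[0,0,10],0],[-1,[0,0,0],0]]'; python3 m.py; python3 - <<'E'
from fit import *
C,p,d=shot('wrist');W=cloud(C,d)
for v in range(234,262,3):print(v,W[v,304].round(0),W[v,322].round(0))
E
```

```text
time: 12.3
ee_pos: [565.2, 47.6, 41.2]
tool_rot: [0.757, 0.654, -0.002, -0.001]
wrist_force: [-0.6, 0.1, -0.1]
finger_gap: -0.1
grasp_force: 0.0
t 12.4 [566.9  47.8  42.9] F [ 0.01  0.17 -0.03]
bal [array([635. , -35.3]), array([195.7, 202.8]), np.float64(82.2)] tilt [-1.00000e-03  1.20000e-03  6.01366e+01]
plate top 40 [561.6 111.4  27.5] max z 32.5
234 [564.  56.  59.] [574.  54.  60.]
237 [563.  54.  59.] [573.  53.  60.]
240 [563.  53.  61.] [573.  51.  60.]
243 [563.  51.  60.] [573.  49.  60.]
246 [565.  61.  86.] [573.  58.  84.]
249 [565.  60.  89.] [573.  59.  89.]
252 [565.  60.  91.] [573.  59.  91.]
255 [565.  60.  95.] [573.  59.  95.]
258 [565.  60.  97.] [573.  59.  98.]
261 [565.  60. 100.] [573.  59. 100.]
```

```bash
python3 -m crank '[[-1,[0,0,8],0],[-1,[0,0,7],0],[-1,[0,0,4],0],[-1,[0,0,0],0],[-1,[0,0,0],0]]'; python3 -m crank '[[-1,[0,0,1],0],[-1,[0,0,1],0],[-1,[0,0,0],0],[-1,[0,0,0],0]]'
```

```text
time: 12.95
ee_pos: [566.8, 47.3, 24.6]
tool_rot: [0.757, 0.653, 0.0, -0.0]
wrist_force: [-3.7, 0.3, 8.8]
finger_gap: 0.0
grasp_force: 4.5
time: 13.35
ee_pos: [566.9, 47.4, 24.3]
tool_rot: [0.757, 0.653, 0.0, 0.0]
wrist_force: [-8.9, -1.3, 24.7]
finger_gap: 0.1
grasp_force: 12.0
```

It holds firm at 25 N with 0.3 mm of sink. I'll check the tilt under load, then retreat straight up.

```bash
python3 m.py; python3 -m crank '[[-1,[0,0,-1],0],[-1,[0,0,-1],0],[-1,[0,0,-4],0],[-1,[0,0,-25],0],[-1,[0,0,-40],0],[-1,[0,0,-40],0],[-1,[45,0,-20],0],[-1,[45,0,0],0],[-1,[45,0,0],0],[-1,[0,0,0],0],[-1,[0,0,0],0]]'; python3 m.py
python3 - <<'E'
from fit import *
for n in('wrist','side'):
    C,p,d=shot(n);print(n);Z=dict(p=p,d=d,K=C[0],D=C[1],R=C[2],t=C[3])
    W=cloud(C,d);m=(W[...,2]>22)&(W[...,2]<34)&(abs(W[...,0]-576)<40)&(abs(W[...,1]-110)<22)
    P=W[m];
    if len(P)>5:print('plate top',cv2.minAreaRect(P[:,:2].astype(np.float32)))
    try: fit(Z,n)
    except Exception as e: print(e)
E
```

```text
t 13.45 [566.9  47.4  24.4] F [-9.22 -0.55 24.53]
bal [array([635.5, -35.4]), array([194.4, 202.3]), np.float64(82.5)] tilt [5.00000e-04 5.00000e-04 6.00885e+01]
plate top 36 [560.  111.3  27.6] max z 31.2
time: 14.55
ee_pos: [586.4, 181.5, 152.3]
tool_rot: [0.756, 0.654, -0.001, 0.0]
wrist_force: [0.1, -0.6, -0.3]
finger_gap: 0.3
grasp_force: 0.0
t 14.65 [586.3 179.8 152.4] F [-0.43 -0.09  0.34]
bal [array([635.9, -36.1]), array([196.3, 200.9]), np.float64(82.6)] tilt [-9.00000e-04  1.60000e-03  6.01086e+01]
plate top 61 [572.7 109.7  28.5] max z 32.6
wrist
plate top ((575.507568359375, 112.55266571044922), (7.453066825866699, 49.4428825378418), 81.7538833618164)
bal yaw -7.89 foot [731.8  23.7] corner [710.5  51.9]
wedge dir -192.44 slopes [-24.25 -32.96] width 3.3 len 49.0 tip [ 495.  -138.5] plate [ 542.9 -149. ]
foot past tip along -196.2 foot lateral of axis (n) -209.4 n [-0.215 -0.977]
side
plate top ((575.927001953125, 111.91839599609375), (12.522872924804688, 48.813941955566406), 87.06009674072266)
bal yaw -6.75 foot [572.8  38.5] corner [550.9  66.3]
too many indices for array: array is 1-dimensional, but 2 were indexed
```

The wedge's plate sits square at (575.5,112.5), so its tip is about 30 mm past the foot. The balance is level and unmoved, and the arm is clear.

```bash
python3 -c "
from station import r
print(r.sign_off())"
```

```text
the job is handed in; nothing more can be done
None
```

The grey wedge is snug under the short front left foot (about 5 N at the stop), and pressing that corner with about 25 N showed no rocking; the balance stayed level and in place within measurement error, and the job is handed in.

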